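# Load the rinse-tank basket with road wheels and hold it up on its cam lever

## Task

At the model shop's bench rinse tank (drained, dry), tip all six small metal road wheels out of the open metal cup into the wire basket and set the cup back down upright on the bench top. Then swing the side lever up so that its eccentric cam raises the basket to the very top of its lift, and finish still holding the lever there, as it springs back when let go, so that the wheels can be blown dry. Raise the basket with the lever alone, and leave the lidded tin and the two paint pots where they stand.

Things in the scene. Friction and masses are not known exactly. Their poses are not given: they have to be found in the camera images.
- station: Fixed bench rinse tank, empty and dry: grey base plate 270 (x) x 305 (y) x 10 mm, open steel tank 220 x 190 mm, rim 85 mm above the bench. Origin on the bench under the tank's centre, z up, turned up to 0.22 rad. Lift mechanism beside the tank on its -y side: two guide rods at x +-45, y -110 mm, 197 mm high with a tie bar; a post under the lever carries it at rest.
- basket_floor (a point): Centre of the inner floor of the wire basket in the tank: 185 (x) x 155 (y) x 45 mm outside, open on top, axes as the station's. Lowered, this point is 28 mm and the rim 69 mm above the bench, inside the tank's 85 mm rim. The lever raises it 35 mm. Two hanger straps at x +-45, y -73 mm run up to the carriage, 151 mm above the bench lowered, 186 mm raised.
- lift: The carriage with its basket, sliding straight up the guide rods as the eccentric disc pushes it; origin at the station's when lowered, z up. Only the lever may raise it.
- lever_angle (a joint): Lever angle, rad. 0 = rest: the lever leans to the robot (station -x), 0.17 below level. Grows as its end swings up and away from the robot. At 1.75 it stands upright and the basket is highest; beyond, the basket sinks again (stop at 2.35). Lift = 30 mm x (cos(angle - 1.75) - cos 1.75). Spring and basket pull it back with 3 to 5 N at the grip, 3 N upright: it never stays by itself.
- grip_center (a point): Centre of the lever's hand grip, a black round sleeve 24 mm thick, 86 mm long, level along station y, free to turn on its pin, 140 mm from the shaft axis. 63 mm above the bench at rest, 228 mm upright. This frame's y is the grip's axis, z points from shaft to grip along the lever. The flat lever arm (20 x 8 mm) is 50 mm from here to +y (tank side); the other side is free.
- shaft_end (a point): Fixed point on the lever's shaft axis, 88 mm above the bench, at station x 0, y -223 mm, in line with the grip's middle; the grip's centre circles it at 140 mm in the station's x-z plane. Axes as the station's.
- cup_center (a point): Centre (half-way up) of the open round cup of bare steel, nearly straight-sided: 61 mm across at the foot, 63 at the top, lip 65 mm, 85 mm high, wall 2.5 mm, floor 4 mm, 130 g. z points to its mouth. It stands on the bench right or left of the station and holds the six wheels, loose, in its lowest 25 mm.
- wheel0_center (a point): Centre of one of the six bare cast-metal model road wheels, discs 22 mm across and 9 mm thick, 18 g each (z is the wheel's axle); at the start loose in the cup.
- wheel1_center (a point): Centre of one of the six bare cast-metal model road wheels, discs 22 mm across and 9 mm thick, 18 g each (z is the wheel's axle); at the start loose in the cup.
- wheel2_center (a point): Centre of one of the six bare cast-metal model road wheels, discs 22 mm across and 9 mm thick, 18 g each (z is the wheel's axle); at the start loose in the cup.
- wheel3_center (a point): Centre of one of the six bare cast-metal model road wheels, discs 22 mm across and 9 mm thick, 18 g each (z is the wheel's axle); at the start loose in the cup.
- wheel4_center (a point): Centre of one of the six bare cast-metal model road wheels, discs 22 mm across and 9 mm thick, 18 g each (z is the wheel's axle); at the start loose in the cup.
- wheel5_center (a point): Centre of one of the six bare cast-metal model road wheels, discs 22 mm across and 9 mm thick, 18 g each (z is the wheel's axle); at the start loose in the cup.
- tin_center (a point): Bystander: half-way up a dull dark steel tin with a lid, 76 mm across and 86 mm high, on the bench on the other side of the station from the cup; z up.
- paint_pot_a_center (a point): Bystander: half-way up a small glass paint pot with a white cap, 39 mm across and 41 mm high, on the bench; z up.
- paint_pot_b_center (a point): Bystander: half-way up a small glass paint pot with a white cap, 39 mm across and 41 mm high, on the bench; z up.
- cup: The cup as a body, origin at the centre of its underside (see cup_center).
- lever: The lever with its shaft and sleeve, origin on the shaft axis (see joint lever_angle).
Things that resemble listed ones, but are neither listed nor needed, are in the scene too. Leave any red look-alike of the cup alone.

How it is judged:
On the way, in this order (a step that is already met when the one before it is completed fails the run):
1. all six wheels lie in the basket (x of wheel0_center in the frame of basket_floor between -0.093 and 0.093 m and y of wheel0_center in the frame of basket_floor between -0.078 and 0.078 m and z of wheel0_center in the frame of basket_floor between -0.004 and 0.045 m and x of wheel1_center in the frame of basket_floor between -0.093 and 0.093 m and y of wheel1_center in the frame of basket_floor between -0.078 and 0.078 m and z of wheel1_center in the frame of basket_floor between -0.004 and 0.045 m and x of wheel2_center in the frame of basket_floor between -0.093 and 0.093 m and y of wheel2_center in the frame of basket_floor between -0.078 and 0.078 m and z of wheel2_center in the frame of basket_floor between -0.004 and 0.045 m and x of wheel3_center in the frame of basket_floor between -0.093 and 0.093 m and y of wheel3_center in the frame of basket_floor between -0.078 and 0.078 m and z of wheel3_center in the frame of basket_floor between -0.004 and 0.045 m and x of wheel4_center in the frame of basket_floor between -0.093 and 0.093 m and y of wheel4_center in the frame of basket_floor between -0.078 and 0.078 m and z of wheel4_center in the frame of basket_floor between -0.004 and 0.045 m and x of wheel5_center in the frame of basket_floor between -0.093 and 0.093 m and y of wheel5_center in the frame of basket_floor between -0.078 and 0.078 m and z of wheel5_center in the frame of basket_floor between -0.004 and 0.045 m), for 0.3 s.
2. the cup stands upright on the bench top, let go (height (world z) of cup_center between 0.037 and 0.048 m and angle between cup_center's own z axis and vertical below 0.12 rad and contact force between each of the arm, the fingers and cup below 0.05 N), for 0.2 s.
3. the lever is held at the top of its lift with the wheels in the basket (all of step 1 and value of joint lever_angle between 1.6 and 1.9 rad and contact force between the fingers and lever above 1 N), for 0.3 s.
At the end, for the whole second after the job is handed in: The lever is held still by the fingers (over 1 N) within 0.15 rad of 1.75 rad (upright), basket floor above 61.5 mm, the robot off the basket and carriage; all six wheels are in the basket; the cup stands upright (within 0.12 rad) on the bench top, let go, off the station (all of step 2 and all of step 3 and height (world z) of basket_floor above 0.0615 m and contact force between each of the arm, the fingers and lift below 0.5 N and contact force between cup and station below 0.05 N and velocity of joint lever_angle between -0.15 and 0.15 rad/s and linear speed of cup below 0.02 m/s); the arm keeps its last pose, push and grip.
It fails at once if the lidded tin is shoved more than 30 mm or knocked over (distance of tin_center from where it was at the start of the episode above 0.03 m or angle between tin_center's own z axis and vertical above 0.6 rad).
It fails at once if the first paint pot is shoved more than 30 mm or knocked over (distance of paint_pot_a_center from where it was at the start of the episode above 0.03 m or angle between paint_pot_a_center's own z axis and vertical above 0.6 rad).
It fails at once if the second paint pot is shoved more than 30 mm or knocked over (distance of paint_pot_b_center from where it was at the start of the episode above 0.03 m or angle between paint_pot_b_center's own z axis and vertical above 0.6 rad).
It fails at once if the robot lifts the basket or its carriage by itself instead of by the lever ((contact force between the fingers and lift above 1 N and height (world z) of basket_floor above 0.034 m) or (contact force between the arm and lift above 1 N and height (world z) of basket_floor above 0.034 m)).
It also fails if it takes over 72 s, if anything falls off the work surface, if the arm or the gripper's body presses on something with over 40 N, if the wrist force passes 120 N, or if a joint passes its speed limit or range.

## Robot

A 6-joint arm with a two-finger parallel gripper is mounted at the origin on the work surface. World frame = base frame: x ahead of the robot, y to its left, z up, the work surface at z = 0. Lengths are in m, angles in rad, forces in N, time in s.
With the tool pointing down it reaches from about 0.3 to 0.875 m from the base axis. Payload 6.4 kg.
Tool frame: the origin (TCP) lies midway between the tips of the shut fingers; the grasp point (between the pads) lies 19 mm behind it; z points along the fingers, y is the direction in which the jaws open and shut (so a half turn about z gives the same grasp; the last joint's range is limited). The gripper opens to 88 mm and grips with 3 to 60 N. Pads are 18 mm wide; open, the fingers measure 123 mm over their backs; the gripper's body (75 mm by 187 mm) begins 45 mm behind the grasp point.
Start: joints at [-0.206, 0.181, 1.607, -0, 1.354, -0.206], TCP at [0.575, 0, 0.239] pointing down, gripper open.
Joint ranges: [-2.99, 2.99], [-0.89, 2.07], [0.3, 2.58], [-1.14, 4.28], [0, 2.63], [-3.12, 3.12]. Speed limits (rad/s): [2.57, 2.57, 3.01, 3.14, 3.14, 3.14].

## Interface

Orientations are given as a rotation vector (axis times angle).
In Python, from station import bot gives the robot as it stands. The module is installed in compiled form; this text tells all that it offers.
- The arm moves only by the tool carry_out, never from a script. Its argument "commands" is a list of rows, each a list of 7 numbers: the closure in counts, from 0 (fully open) to 255 (shut), then the shift along the tool's x, y, z in m, then the turn, a rotation vector about the tool's x, y, z in rad. A call has exactly 5 rows; each row shifts and turns the commanded pose from where the row before left it, along the tool's axes as they then stand; what a row does not reach is not made up. A row lasts 1/8 s, in which the tool goes at most 62.5 mm and 10.7 degrees, less where a joint would pass 70% of its speed; a pose out of reach is approached as far as the arm can. A call with a gripper value outside its range is refused whole. The fingers move at their own pace and stop on an object; "newtons" is the grip in N (left out, the last holds). Time passes only in rows, so rows that do not move let the fingers close, or fill a call up. It gives the time, the measured TCP pose, the force and the opening at its end, in the units of the state.
- bot.state(): the state, without advancing time (a new reading comes with each control period).
- bot.snapshot(name): name is "scene" or "side" or "wrist"; returns a dict with "pixels" (480x640x3 uint8, red, green, blue), "z_map" (480x640 float32, m along the optical axis (not along the pixel's ray), 0 where there is no reading), "camera_matrix" (3x3 intrinsics, pixels), "origin" and "rotation" of the camera in the world; the wrist camera has in their place "hand_eye" (4x4, takes a point from camera to tool coordinates, whose origin is the TCP and whose axes are the flange's). Camera axes: x right, y down, z forward; pixel columns grow to the right and rows downward; lengths in m; the calibration is good to about 2 mm. A picture is of the moment at which its call begins: read the wrist's pose just before it.
- bot.hand_in(): hands the job in, once; it reports no verdict.
The state is a dict: "time": time; "q": joint angles; "joint_vel": joint speeds; "effort": joint torques, N m; "ee_pos": TCP position; "tool_rot": TCP orientation; "wrist_force": force on the tool from outside, world axes, zero at the start; "moment": the same for the moment, N m; "width": finger opening in m.
Only numpy, scipy, OpenCV 4.12 (cv2) and the standard library are available. Lean on these libraries where they do the work, as an engineer would, in place of code of your own. Each camera call takes 0.05 s, during which the arm holds its last target. There are 200 camera calls.

## Working session

There is one attempt and no reset: what is moved stays moved. The work goes in short steps, Python scripts to look and compute and a tool call to move; the robot and the scene stay as the last step left them, time stands still between calls to the robot, and variables do not carry over. Pictures are saved under pics/ and viewed, about 8 in all and at most 12, crops included, and the job is handed in when it is done.

Besides the shell and the picture viewer there is one more tool, called after "Request:" as name(argument=value, ...) on one line, values as JSON. carry_out: Moves the arm, as the interface text tells. Its arguments: {"type":"object","properties":{"commands":{"type":"array","items":{"type":"array","items":{"type":"number"}}},"newtons":{"type":"number"}},"required":["commands"]}

```bash
mkdir -p pics; python3 - <<'E'
from station import bot
import numpy as np,cv2
print(bot.state())
for n in("scene","side"):
    s=bot.snapshot(n); np.savez(n+".npz",**s); cv2.imwrite(f"pics/{n}.png",s["pixels"][:,:,::-1])
    print(n,s["camera_matrix"],s["origin"],s["rotation"],(s["z_map"]>0).mean())
print(bot.snapshot("wrist")["hand_eye"])
E
```

```text
{'time': 0.0, 'q': array([-2.06327339e-01,  1.81523720e-01,  1.60799929e+00,  8.52623796e-06,
        1.35381199e+00, -2.06269546e-01]), 'joint_vel': array([-0.00031744, -0.00118873,  0.00095595,  0.00050731, -0.00051945,
        0.00094792]), 'effort': array([-5.85923790e-04, -4.33866942e+01, -3.41848969e+01,  7.00952648e-02,
        3.87157314e-02, -1.54040990e-04]), 'ee_pos': array([5.74462653e-01, 1.16905177e-04, 2.37824101e-01]), 'tool_rot': array([-2.22047305e+00, -2.22034064e+00,  1.48617293e-03]), 'wrist_force': array([ 0.19523764,  0.5788502 , -0.27380337]), 'moment': array([ 0.02241698,  0.00155843, -0.05881473]), 'width': 0.08795788461458777}
scene [[538.71745311   0.         323.27172851]
 [  0.         538.71745311 237.28836589]
 [  0.           0.           1.        ]] [1.38417395 0.14895077 1.0591049 ] [-1.70835586 -1.9282172   0.72154214] 0.9961100260416667
side [[503.33532237   0.         330.95219994]
 [  0.         503.33532237 240.15105514]
 [  0.           0.           1.        ]] [0.22921477 0.81669979 0.92679688] [-0.54868451  2.72001183 -1.10763513] 0.9962141927083333
[[-1.21576771e-03 -9.65943761e-01 -2.58749245e-01  6.64833517e-02]
 [ 9.99998891e-01 -9.51880818e-04 -1.14513579e-03 -9.12920043e-04]
 [ 8.59838325e-04 -2.58750350e-01  9.65943848e-01 -1.45539675e-01]
 [ 0.00000000e+00  0.00000000e+00  0.00000000e+00  1.00000000e+00]]
```

View pics/scene.png

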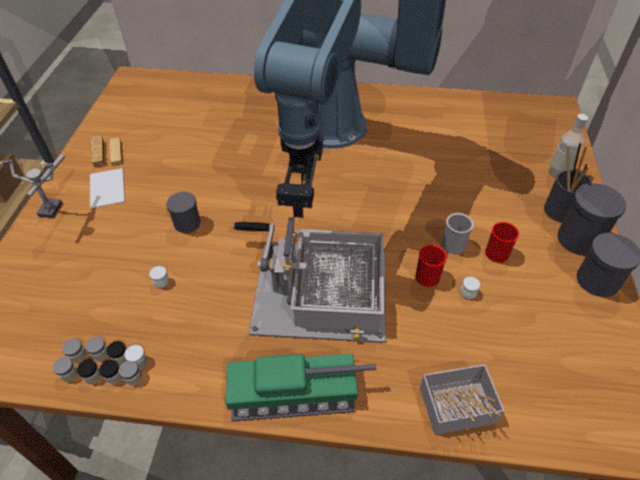

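View pics/side.png

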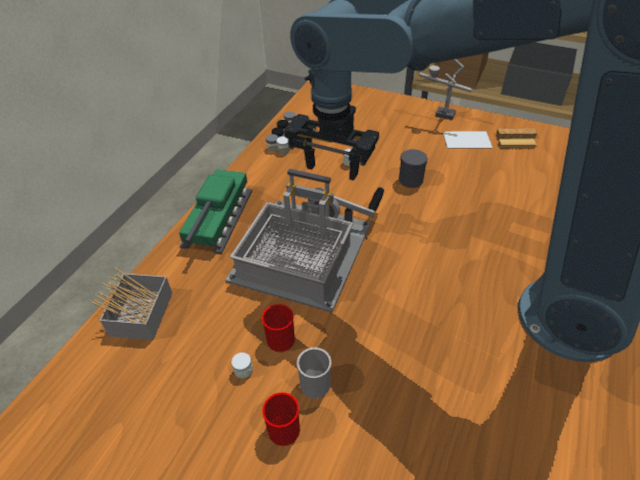

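The scene view shows these candidates for the cup:
- grey open cup at (458,232)
- red look-alikes at (431,265) and (501,242)
- dark lidded tin at (183,212)
- large dark tins at (590,215) and (607,265)
- twig box at (462,400)

I choose the grey one; in the side view it is at (314,373). The lever grip is at (252,227), and the white-capped pots are at (159,277) and (470,288).

```bash
cat >h.py <<'E'
import numpy as np,cv2
from scipy.spatial.transform import Rotation as R
def cloud(s,T=None):
    K=s["camera_matrix"];z=s["z_map"];v,u=np.mgrid[:480,:640]
    p=np.stack([(u-K[0,2])/K[0,0]*z,(v-K[1,2])/K[1,1]*z,z],-1)
    if T is not None: w=p@T[:3,:3].T+T[:3,3]
    else:
        r=s["rotation"]; w=p@(R.from_rotvec(r).as_matrix() if np.size(r)==3 else r).T+s["origin"]
    w[z==0]=np.nan
    return w
def hsv(s): return cv2.cvtColor(s["pixels"],cv2.COLOR_RGB2HSV).astype(int)
def circ(p):
    A=np.c_[2*p,np.ones(len(p))];x=np.linalg.lstsq(A,(p**2).sum(1),rcond=None)[0]
    return x[:2],np.sqrt(x[2]+x[0]**2+x[1]**2)
E
python3 - <<'E'
from h import *
for n in("scene","side"):
    s=dict(np.load(n+".npz"));w=cloud(s);H=hsv(s)
    grey=H[...,1]<60
    def box(c,r):
        m=np.zeros((480,640),bool);m[c[1]-r:c[1]+r,c[0]-r:c[0]+r]=1;return m
    red=((H[...,0]<6)|(H[...,0]>174))&(H[...,1]>150)
    c=dict(scene=(458,232),side=(314,373))[n]
    q=w[box(c,30)&grey&(w[...,2]>.012)]
    top=q[q[:,2]>np.nanmax(q[:,2])-.004]
    print(n,"cup z max",np.percentile(q[:,2],[50,90,99]),"rim",circ(top[:,:2]),len(top))
    # components of things above bench
    m=((w[...,2]>.015)&(w[...,2]<.25)&(w[...,0]>.2)).astype(np.uint8)
    k,l,st,ce=cv2.connectedComponentsWithStats(m)
    for i in range(1,k):
        if st[i,4]>60:
            p=w[l==i];print(ce[i].round(),st[i,4],np.percentile(p,2,axis=0).round(3),np.percentile(p,98,axis=0).round(3))
    # tank rim
    m=grey&(w[...,2]>.078)&(w[...,2]<.092)&(w[...,0]>.35)&(abs(w[...,1])<.25)
    k,l,st,ce=cv2.connectedComponentsWithStats(m.astype(np.uint8))
    i=1+st[1:,4].argmax();p=w[l==i];print("rim",len(p),cv2.minAreaRect(p[:,:2].astype(np.float32)),p[:,2].mean(),p.min(0),p.max(0))
    m=(w[...,2]>.006)&(w[...,2]<.014)&grey&(w[...,0]>.35)&(abs(w[...,1])<.3)
    k,l,st,ce=cv2.connectedComponentsWithStats(m.astype(np.uint8))
    p=w[m];print("plate",cv2.minAreaRect(p[:,:2].astype(np.float32)))
E
```

```text
scene cup z max [0.05782068 0.08274513 0.08747711] rim (array([0.46061054, 0.36942703]), np.float64(0.030536379376070327)) 42
[ 97. 153.] 204 [ 0.202 -0.694  0.016] [ 0.279 -0.644  0.026]
[593. 227.] 7129 [0.264 0.621 0.02 ] [0.582 0.748 0.171]
[ 38. 178.] 784 [ 0.401 -0.772  0.018] [ 0.55  -0.648  0.185]
[183. 210.] 977 [ 0.438 -0.36   0.018] [ 0.506 -0.294  0.088]
[457. 231.] 869 [0.427 0.34  0.018] [0.491 0.399 0.087]
[324. 273.] 8207 [ 0.517 -0.138  0.016] [0.753 0.189 0.196]
[502. 240.] 909 [0.444 0.448 0.018] [0.507 0.507 0.087]
[430. 264.] 934 [0.539 0.273 0.018] [0.602 0.332 0.087]
[159. 275.] 263 [ 0.647 -0.353  0.017] [ 0.683 -0.318  0.044]
[470. 286.] 279 [0.59  0.381 0.016] [0.627 0.416 0.044]
[112. 361.] 2028 [ 0.855 -0.421  0.017] [ 0.936 -0.3    0.044]
[ 68. 359.] 725 [ 0.862 -0.473  0.016] [ 0.939 -0.438  0.044]
[292. 382.] 6791 [ 0.849 -0.097  0.021] [0.966 0.154 0.095]
[462. 398.] 2527 [0.829 0.291 0.016] [0.956 0.434 0.088]
rim 1111 ((0.637221097946167, 0.08979207277297974), (0.23365451395511627, 0.2041608840227127), 2.797642469406128) 0.08600101347144384 [ 0.51761
[... 636 characters left out ...]
2 -0.109  0.017] [0.748 0.193 0.194]
[214. 208.] 3185 [ 0.835 -0.097  0.02 ] [0.942 0.161 0.094]
[133. 304.] 2715 [0.827 0.293 0.017] [0.952 0.436 0.087]
[278. 326.] 1149 [0.539 0.273 0.017] [0.599 0.334 0.086]
[314. 371.] 1277 [0.428 0.34  0.017] [0.487 0.401 0.086]
[241. 364.] 374 [0.588 0.383 0.016] [0.622 0.418 0.043]
[281. 417.] 1295 [0.443 0.449 0.017] [0.503 0.509 0.087]
rim 1096 ((0.6373236179351807, 0.07530416548252106), (0.231038436293602, 0.2404642105102539), 3.5040457248687744) 0.0855258961484072 [ 0.51606621 -0.0488459   0.07802785] [0.75509089 0.20040908 0.09191125]
plate ((1.1575348377227783, -0.00010228157043457031), (0.599767804145813, 1.4186800718307495), 89.97933197021484)
```

```bash
python3 - <<'E'
import cv2
a=cv2.imread("pics/scene.png")[190:350,230:500];cv2.imwrite("pics/c1.png",cv2.resize(a,None,fx=2.9,fy=2.9))
E
```

```text
(no output)
```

View pics/c1.png

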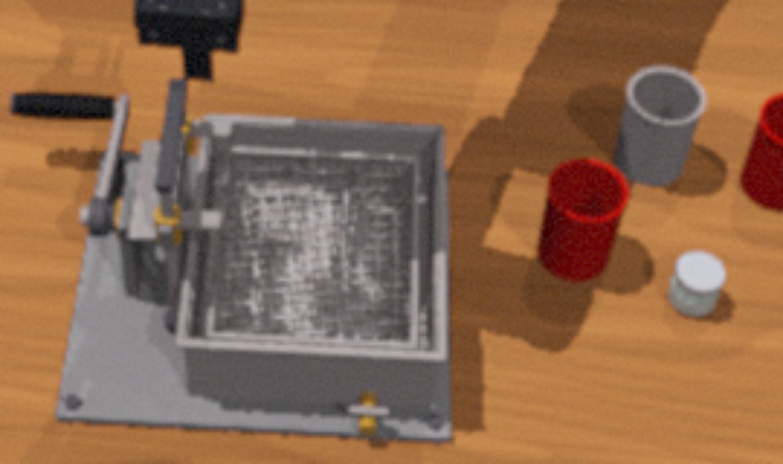

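Crop: the open grey cup is at crop (663,100), not red and with no lid. The black grip is at crop (65,104), on the robot side.

```bash
python3 - <<'E'
from h import *
for n in("scene","side"):
    s=dict(np.load(n+".npz"));w=cloud(s);H=hsv(s)
    m=(H[...,1]<60)&(w[...,2]>.081)&(w[...,2]<.090)&(w[...,0]>.5)&(w[...,0]<.78)&(w[...,1]>-.05)&(w[...,1]<.22)
    p=w[m]
    for nm,a,sel in(("y+",0,p[:,1]>.172),("x+",1,(p[:,0]>.732)&(p[:,1]>.02)&(p[:,1]<.16)),("x-",1,(p[:,0]<.54)&(p[:,1]>.03)&(p[:,1]<.17))):
        q=p[sel];f=np.polyfit(q[:,a],q[:,1-a],1)
        r=q[:,1-a]-np.polyval(f,q[:,a]); k=abs(r)<.006; f=np.polyfit(q[k,a],q[k,1-a],1)
        print(n,nm,k.sum(),"slope",f[0].round(3),"mid",q[k].mean(0).round(4),np.percentile(r[k],[3,97]).round(4))
    m=(H[...,2]<60)&(w[...,2]>.035)&(w[...,2]<.10)&(w[...,0]>.42)&(w[...,0]<.56)&(w[...,1]>-.24)&(w[...,1]<-.03)
    q=w[m];print("grip",len(q))
    if len(q)>20:
        v,u=np.nonzero(m);print(u.mean(),v.mean());print(np.percentile(q,[3,50,97],axis=0).round(4),np.polyfit(q[:,1],q[:,0],1))
    # plate front/side edges
    m=(H[...,1]<60)&(w[...,2]>.005)&(w[...,2]<.014)&(w[...,0]>.5)&(w[...,0]<.82)&(w[...,1]>-.2)&(w[...,1]<.25)
    q=w[m];print("plate",len(q),cv2.minAreaRect(q[:,:2].astype(np.float32)),np.percentile(q,[1,99],axis=0).round(3))
E
```

```text
scene y+ 294 slope 0.052 mid [0.6463 0.1883 0.0863] [-0.0036  0.0055]
scene x+ 214 slope -0.053 mid [0.7499 0.0886 0.0864] [-0.0052  0.0038]
scene x- 199 slope -0.05 mid [0.5269 0.1011 0.0855] [-0.0052  0.0042]
grip 244
251.81967213114754 226.33196721311475
[[ 0.5086 -0.1769  0.0621]
 [ 0.5184 -0.136   0.0696]
 [ 0.5261 -0.0991  0.0756]] [-0.06638263  0.50885739]
plate 5207 ((0.6400977373123169, 0.04916716367006302), (0.27240291237831116, 0.3044484853744507), 3.3186261653900146) [[ 0.526 -0.099  0.005]
 [ 0.778  0.202  0.014]]
side y+ 309 slope 0.049 mid [0.6282 0.1897 0.0861] [-0.0048  0.0049]
side x+ 164 slope -0.057 mid [0.7465 0.0916 0.0856] [-0.0034  0.0039]
side x- 167 slope -0.06 mid [0.5241 0.1025 0.0863] [-0.0035  0.0047]
grip 182
374.06043956043953 200.0
[[ 0.5    -0.177   0.0492]
 [ 0.5091 -0.1304  0.0714]
 [ 0.5581 -0.0798  0.0759]] [0.22418446 0.54198379]
plate 3300 ((0.6381386518478394, 0.04985523968935013), (0.26923123002052307, 0.3096330463886261), 3.056746244430542) [[ 0.502 -0.102  0.006]
 [ 0.762  0.206  0.014]]
```

```bash
cat >plan.py <<'E'
from h import *
from scipy.spatial.transform import Slerp
def ori(phi,th,roll=0):
    "heading phi, th below level (deg); jaws level at roll 0; roll about tool z"
    p,t=np.radians([phi,th]);z=np.array([np.cos(p)*np.cos(t),np.sin(p)*np.cos(t),-np.sin(t)])
    y=np.array([np.sin(p),-np.cos(p),0]);return R.from_matrix(np.c_[np.cross(y,z),y,z])*R.from_rotvec([0,0,np.radians(roll)])
def plan(pos,rot,n,g,start=None,grasp=True):
    "rows from the present pose to grasp point pos (or TCP), orientation rot"
    if start is None:
        from station import bot
        s=bot.state();p0=s["ee_pos"];r0=R.from_rotvec(s["tool_rot"]);print("q",s["q"].round(2),"F",s["wrist_force"].round(1),"w",round(s["width"],4),"t",s["time"])
    else:p0,r0=start
    p1=np.array(pos)+(.019*rot.as_matrix()[:,2] if grasp else 0)
    sl=Slerp([0,1],R.concatenate([r0,rot]));p,r=p0,r0
    for i in range(n):
        d=r.inv().apply(p0+(p1-p0)*(i+1)/n-p);w=(r.inv()*sl((i+1)/n)).as_rotvec()
        row=[g,*d.round(3),*w.round(3)];print([float(x) for x in row])
        p=p+r.apply(row[1:4]);r=r*R.from_rotvec(row[4:])
    return p,r
E
python3 - <<'E'
from plan import *
plan([.42,.31,.27],ori(50,25),10,0)
E
```

```text
q [-0.21  0.18  1.61 -0.    1.35 -0.21] F [-0.2  0.2  0.2] w 0.0882 t 0.15
[0.0, 0.032, -0.014, -0.002, -0.04, 0.109, 0.062]
[0.0, 0.032, -0.017, 0.0, -0.039, 0.108, 0.062]
[0.0, 0.03, -0.018, 0.003, -0.04, 0.109, 0.062]
[0.0, 0.028, -0.02, 0.006, -0.04, 0.108, 0.062]
[0.0, 0.027, -0.023, 0.008, -0.039, 0.109, 0.062]
[0.0, 0.024, -0.024, 0.009, -0.04, 0.109, 0.062]
[0.0, 0.022, -0.026, 0.011, -0.039, 0.108, 0.062]
[0.0, 0.018, -0.027, 0.012, -0.04, 0.109, 0.062]
[0.0, 0.015, -0.03, 0.013, -0.04, 0.109, 0.062]
[0.0, 0.012, -0.03, 0.013, -0.039, 0.108, 0.062]
```

Request:
carry_out(commands=[[0,0.032,-0.014,-0.002,-0.04,0.109,0.062],[0,0.032,-0.017,0,-0.039,0.108,0.062],[0,0.03,-0.018,0.003,-0.04,0.109,0.062],[0,0.028,-0.02,0.006,-0.04,0.108,0.062],[0,0.027,-0.023,0.008,-0.039,0.109,0.062]])

```text
time: 0.78
ee_pos: [0.5025, 0.1626, 0.2504]
tool_rot: [-2.271, -1.637, -0.757]
wrist_force: [-0.6, 0.0, -0.8]
width: 0.088
```

Request:
carry_out(commands=[[0,0.024,-0.024,0.009,-0.04,0.109,0.062],[0,0.022,-0.026,0.011,-0.039,0.108,0.062],[0,0.018,-0.027,0.012,-0.04,0.109,0.062],[0,0.015,-0.03,0.013,-0.04,0.109,0.062],[0,0.012,-0.03,0.013,-0.039,0.108,0.062]])

```text
time: 1.4
ee_pos: [0.4309, 0.3227, 0.2625]
tool_rot: [-2.106, -0.977, -1.347]
wrist_force: [0.4, 0.6, 0.0]
width: 0.0882
```

```bash
python3 - <<'E'
from plan import *
from station import bot
s=bot.state();print(s["ee_pos"],R.from_rotvec(s["tool_rot"]).as_matrix().round(3),ori(50,25).as_matrix().round(3))
G=np.array([.459,.3705,.055]);o=ori(50,25);t=o.as_matrix()[:,2]
plan(G-.075*t+[0,0,.05],o,5,0)
w=bot.snapshot("side");cv2.imwrite("pics/s2.png",w["pixels"][:,:,::-1])
E
```

```text
[0.4308899  0.3226947  0.26252175] [[ 0.271  0.764  0.586]
 [ 0.32  -0.645  0.694]
 [ 0.908 -0.    -0.419]] [[ 0.272  0.766  0.583]
 [ 0.324 -0.643  0.694]
 [ 0.906  0.    -0.423]]
q [-0.05 -0.38  2.46  1.44  0.81 -0.31] F [0.4 0.6 0. ] w 0.0882 t 1.4
[0.0, -0.024, -0.002, 0.012, 0.001, -0.001, -0.0]
[0.0, -0.024, -0.002, 0.012, 0.0, -0.0, -0.001]
[0.0, -0.024, -0.002, 0.012, 0.001, -0.001, 0.0]
[0.0, -0.024, -0.001, 0.012, 0.0, -0.001, -0.0]
[0.0, -0.024, -0.002, 0.012, 0.001, -0.001, -0.001]
```

View pics/s2.png

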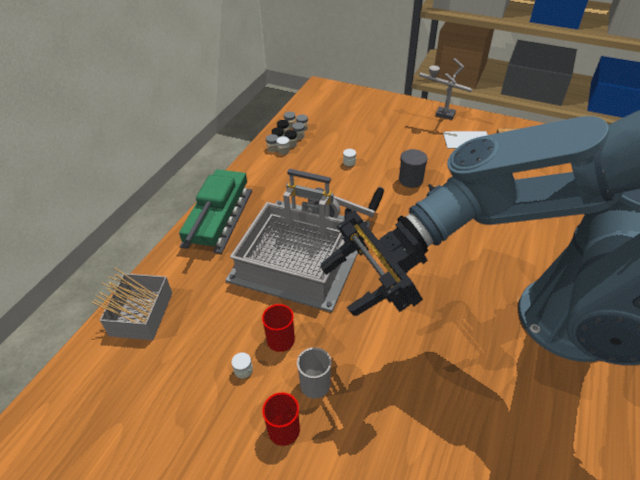

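The side view shows the tool tilted and clear, with its fingertips at (330,265) and (355,305). The grey cup at (314,373) is untouched.

```bash
python3 - <<'E'
from plan import *
G=np.array([.459,.3705,.060]);o=ori(50,20);t=o.as_matrix()[:,2];G=G-.005*t
a=plan(G-.055*t+[0,0,.07],o,5,0)
a=plan(G-.055*t+[0,0,.015],o,3,0,a)
E
```

```text
q [-0.04 -0.38  2.47  1.45  0.81 -0.32] F [-3.7  1.7 -3.6] w 0.0881 t 1.45
[0.0, -0.02, -0.001, 0.013, -0.0, 0.017, -0.002]
[0.0, -0.019, -0.0, 0.012, -0.0, 0.016, -0.001]
[0.0, -0.02, -0.001, 0.012, -0.0, 0.017, -0.002]
[0.0, -0.02, -0.001, 0.012, -0.0, 0.016, -0.001]
[0.0, -0.021, -0.001, 0.011, -0.001, 0.017, -0.002]
[0.0, -0.017, 0.0, 0.006, 0.0, -0.0, -0.0]
[0.0, -0.017, 0.0, 0.007, 0.0, -0.0, -0.0]
[0.0, -0.017, 0.0, 0.006, 0.0, -0.0, -0.0]
```

Request:
carry_out(commands=[[0,-0.02,-0.001,0.013,0,0.017,-0.002],[0,-0.019,0,0.012,0,0.016,-0.001],[0,-0.02,-0.001,0.012,0,0.017,-0.002],[0,-0.02,-0.001,0.012,0,0.016,-0.001],[0,-0.021,-0.001,0.011,-0.001,0.017,-0.002]])

```text
time: 2.08
ee_pos: [0.4395, 0.3371, 0.1464]
tool_rot: [-2.03, -0.959, -1.424]
wrist_force: [1.6, 0.3, -0.0]
width: 0.0878
```

```bash
python3 - <<'E'
from plan import *
from station import bot
s=bot.state();r0=R.from_rotvec(s["tool_rot"]);T=np.eye(4);T[:3,:3]=r0.as_matrix();T[:3,3]=s["ee_pos"];print(s["ee_pos"])
w=bot.snapshot("wrist");T=T@w["hand_eye"];c=cloud(w,T);H=hsv(w);cv2.imwrite("pics/w1.png",w["pixels"][:,:,::-1])
m=(H[...,1]<60)&(c[...,2]>.078)&(c[...,2]<.095)&(np.hypot(c[...,0]-.459,c[...,1]-.37)<.05)
p=c[m];print(len(p));print(circ(p[:,:2]),np.percentile(p[:,2],[5,50,95]),p.min(0),p.max(0))
G=np.array([.459,.3705,.060]);o=ori(50,20);t=o.as_matrix()[:,2];G=G-.005*t
a=plan(G-.055*t+[0,0,.015],o,3,0)
E
```

```text
[0.43948916 0.3371333  0.14636607]
1529
(array([0.45544085, 0.36677909]), np.float64(0.030448324694166265)) [0.0784647  0.08382949 0.08552721] [0.42580919 0.33541862 0.07800312] [0.4886582  0.40039454 0.08658269]
q [-0.02  0.18  2.47  2.02  0.94 -1.1 ] F [-0.4 -1.6 -1.9] w 0.0881 t 2.125
[0.0, -0.016, -0.002, 0.006, -0.0, 0.003, 0.002]
[0.0, -0.017, -0.002, 0.007, -0.0, 0.003, 0.002]
[0.0, -0.016, -0.002, 0.006, -0.0, 0.002, 0.002]
```

View pics/w1.png

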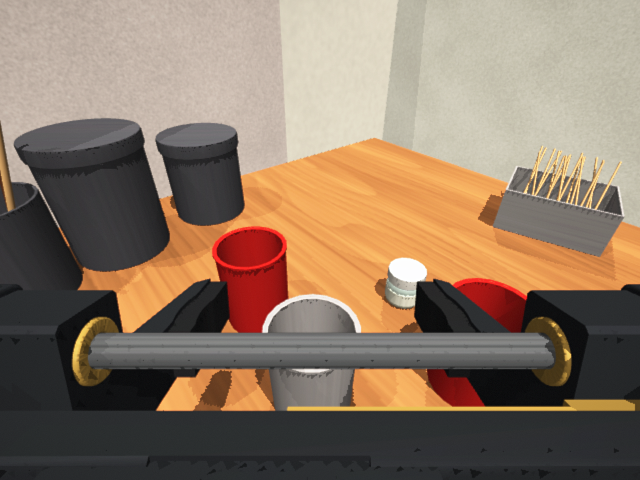

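The wrist view has the grey cup centred between the fingertips: cup at (312,345), tips at (222,290) and (425,290). The red cups at (250,275) and (480,340) are clear.

```bash
python3 - <<'E'
from plan import *
G=np.array([.458,.3695,.060]);o=ori(50,20);t=o.as_matrix()[:,2];G=G-.005*t
a=plan(G-.055*t+[0,0,.006],o,5,0)
a=plan(G,o,5,0,a)
E
```

```text
q [-0.02  0.18  2.47  2.02  0.94 -1.1 ] F [-0.4 -1.6 -1.9] w 0.0881 t 2.125
[0.0, -0.012, -0.001, 0.004, -0.0, 0.002, 0.001]
[0.0, -0.011, -0.001, 0.004, -0.0, 0.001, 0.001]
[0.0, -0.012, -0.002, 0.005, -0.0, 0.002, 0.001]
[0.0, -0.012, -0.001, 0.004, -0.0, 0.002, 0.002]
[0.0, -0.011, -0.001, 0.004, -0.0, 0.001, 0.001]
[0.0, -0.001, 0.0, 0.011, -0.0, 0.0, -0.0]
[0.0, -0.001, 0.0, 0.012, -0.0, 0.0, -0.0]
[0.0, -0.002, 0.0, 0.011, -0.0, 0.0, -0.0]
[0.0, -0.001, 0.0, 0.012, -0.0, 0.0, -0.0]
[0.0, -0.001, 0.0, 0.011, -0.0, 0.0, -0.0]
```

Request:
carry_out(commands=[[0,-0.012,-0.001,0.004,0,0.002,0.001],[0,-0.011,-0.001,0.004,0,0.001,0.001],[0,-0.012,-0.002,0.005,0,0.002,0.001],[0,-0.012,-0.001,0.004,0,0.002,0.002],[0,-0.011,-0.001,0.004,0,0.001,0.001]])

```text
time: 2.75
ee_pos: [0.435, 0.3408, 0.0854]
tool_rot: [-2.024, -0.948, -1.427]
wrist_force: [-0.1, -0.4, -0.2]
width: 0.0885
```

Request:
carry_out(commands=[[0,-0.001,0,0.011,0,0,0],[0,-0.001,0,0.012,0,0,0],[0,-0.002,0,0.011,0,0,0],[0,-0.001,0,0.012,0,0,0],[0,-0.001,0,0.011,0,0,0]])

```text
time: 3.38
ee_pos: [0.4681, 0.3809, 0.0599]
tool_rot: [-2.025, -0.948, -1.427]
wrist_force: [-0.5, -0.4, 0.0]
width: 0.0879
```

Request:
carry_out(commands=[[255,0,0,0,0,0,0],[255,0,0,0,0,0,0],[255,0,0,0,0,0,0],[255,0,0,0,0,0,0],[255,0,0,0,0,0,0]], newtons=40)

```text
time: 4.0
ee_pos: [0.4674, 0.38, 0.0601]
tool_rot: [-2.026, -0.947, -1.426]
wrist_force: [-1.1, -0.5, -0.1]
width: 0.062
```

```bash
python3 - <<'E'
from plan import *
from station import bot
s=bot.state();p=s["ee_pos"];r=R.from_rotvec(s["tool_rot"]);g=p-.019*r.as_matrix()[:,2]
a=plan(g+[0,0,.14],r,5,255)
print();a=plan([.642,.118,.20],ori(-15,0),10,255,a)
E
```

```text
q [ 0.13  0.57  2.29  2.3   1.02 -1.35] F [-1.1 -0.5 -0.1] w 0.062 t 4.0
[255.0, 0.026, 0.0, -0.009, 0.0, 0.0, 0.0]
[255.0, 0.027, 0.0, -0.01, 0.0, 0.0, 0.0]
[255.0, 0.026, 0.0, -0.009, 0.0, 0.0, 0.0]
[255.0, 0.026, 0.0, -0.01, 0.0, 0.0, 0.0]
[255.0, 0.027, 0.0, -0.009, 0.0, 0.0, 0.0]

[255.0, -0.003, 0.032, -0.008, -0.112, 0.031, 0.02]
[255.0, -0.002, 0.033, -0.004, -0.112, 0.03, 0.02]
[255.0, -0.001, 0.033, -0.0, -0.113, 0.031, 0.019]
[255.0, -0.001, 0.032, 0.003, -0.112, 0.03, 0.02]
[255.0, -0.0, 0.033, 0.007, -0.112, 0.031, 0.02]
[255.0, 0.0, 0.031, 0.011, -0.112, 0.03, 0.02]
[255.0, 0.0, 0.03, 0.013, -0.113, 0.031, 0.02]
[255.0, 0.001, 0.028, 0.018, -0.112, 0.031, 0.019]
[255.0, 0.0, 0.026, 0.02, -0.112, 0.03, 0.02]
[255.0, 0.001, 0.023, 0.023, -0.112, 0.031, 0.02]
```

Request:
carry_out(commands=[[255,0.026,0,-0.009,0,0,0],[255,0.027,0,-0.01,0,0,0],[255,0.026,0,-0.009,0,0,0],[255,0.026,0,-0.01,0,0,0],[255,0.027,0,-0.009,0,0,0]])

```text
time: 4.62
ee_pos: [0.467, 0.3802, 0.2002]
tool_rot: [-2.028, -0.947, -1.425]
wrist_force: [0.3, -0.8, -1.8]
width: 0.0619
```

Request:
carry_out(commands=[[255,-0.003,0.032,-0.008,-0.112,0.031,0.02],[255,-0.002,0.033,-0.004,-0.112,0.03,0.02],[255,-0.001,0.033,0,-0.113,0.031,0.019],[255,-0.001,0.032,0.003,-0.112,0.03,0.02],[255,0,0.033,0.007,-0.112,0.031,0.02]])

```text
time: 5.25
ee_pos: [0.5639, 0.2451, 0.1992]
tool_rot: [-2.26, -0.393, -1.914]
wrist_force: [0.0, 0.7, -1.5]
width: 0.0621
```

```bash
python3 - <<'E'
from plan import *
from station import bot
print(bot.state()["ee_pos"]);a=plan([.642,.118,.20],ori(-15,0),5,255)
E
```

```text
[0.5639446  0.24508032 0.1991964 ]
q [ 0.14  0.23  2.37  2.94  0.87 -1.52] F [ 0.   0.7 -1.5] w 0.0621 t 5.25
[255.0, 0.0, 0.031, 0.011, -0.111, 0.031, 0.02]
[255.0, 0.001, 0.029, 0.014, -0.112, 0.031, 0.02]
[255.0, 0.001, 0.028, 0.017, -0.111, 0.031, 0.019]
[255.0, 0.0, 0.026, 0.02, -0.112, 0.03, 0.02]
[255.0, 0.001, 0.023, 0.023, -0.111, 0.031, 0.02]
```

Request:
carry_out(commands=[[255,0,0.031,0.011,-0.111,0.031,0.02],[255,0.001,0.029,0.014,-0.112,0.031,0.02],[255,0.001,0.028,0.017,-0.111,0.031,0.019],[255,0,0.026,0.02,-0.112,0.03,0.02],[255,0.001,0.023,0.023,-0.111,0.031,0.02]])

```text
time: 5.88
ee_pos: [0.6606, 0.1138, 0.1997]
tool_rot: [2.083, -0.275, 2.081]
wrist_force: [0.3, -0.8, -3.3]
width: 0.0617
```

```bash
python3 - <<'E'
from plan import *
from station import bot
s=bot.state();print(s["ee_pos"],s["q"].round(2),R.from_rotvec(s["tool_rot"]).as_matrix().round(2))
w=bot.snapshot("side");cv2.imwrite("pics/s3.png",w["pixels"][60:440,100:640,::-1])
E
```

```text
[0.66059068 0.1137963  0.19972996] [ 0.2   0.53  2.12  3.66  1.13 -1.81] [[ 0.   -0.26  0.97]
 [-0.   -0.97 -0.26]
 [ 1.   -0.   -0.  ]]
```

View pics/s3.png

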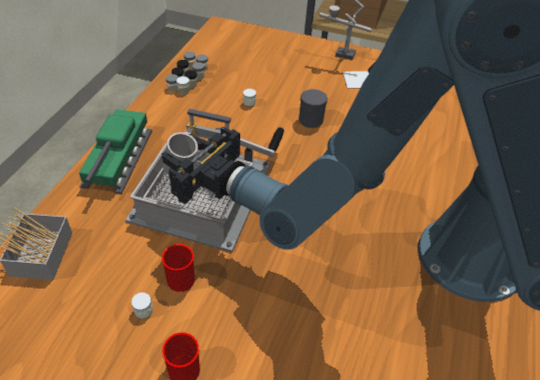

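The side crop shows the cup upright over the basket at crop (182,146). The gripper is clear of the guide rods, with the tie bar at (208,117).

Request:
carry_out(commands=[[255,0,0,0,0,0,0.18],[255,0,0,0,0,0,0.18],[255,0,0,0,0,0,0.18],[255,0,0,0,0,0,0.18],[255,0,0,0,0,0,0.18]])

```text
time: 6.55
ee_pos: [0.6603, 0.1149, 0.2002]
tool_rot: [-1.631, 1.072, -1.847]
wrist_force: [0.6, -0.1, -2.6]
width: 0.062
```

Request:
carry_out(commands=[[255,0,0,0,0,0,0.18],[255,0,0,0,0,0,0.18],[255,0,0,0,0,0,0.18],[255,0,0,0,0,0,0.18],[255,0,0,0,0,0,0.18]])

```text
time: 7.18
ee_pos: [0.6603, 0.1149, 0.2002]
tool_rot: [-0.881, 1.472, -1.224]
wrist_force: [-0.1, -0.1, -2.2]
width: 0.0623
```

Request:
carry_out(commands=[[255,0,0,0,0,0,0.18],[255,0,0,0,0,0,0.18],[255,0,0,0,0,0,0.18],[255,0,0,0,0,0,0.18],[255,0,0,0,0,0,0.18]])

```text
time: 7.8
ee_pos: [0.6605, 0.1149, 0.2008]
tool_rot: [-0.142, 1.591, -0.542]
wrist_force: [-0.0, -0.4, -0.4]
width: 0.062
```

Request:
carry_out(commands=[[255,0,0,0,0,0,0.18],[255,0,0,0,0,0,0.18],[255,0,0,0,0,0,0],[255,0,0,0,0,0,0],[255,0,0,0,0,0,0]])

```text
time: 8.43
ee_pos: [0.6608, 0.115, 0.2012]
tool_rot: [0.137, 1.57, -0.267]
wrist_force: [0.9, 0.1, -1.9]
width: 0.0622
```

```bash
python3 - <<'E'
from plan import *
from station import bot
s=bot.state();print(s["ee_pos"],s["q"].round(2),s["wrist_force"],s["width"],R.from_rotvec(s["tool_rot"]).as_matrix().round(2))
w=bot.snapshot("scene");a=w["pixels"][170:370,220:450,::-1];cv2.imwrite("pics/s4.png",cv2.resize(a,None,fx=2.8,fy=2.8))
E
```

```text
[0.66078317 0.11500407 0.20119531] [0.2  0.52 2.12 3.66 1.13 1.25] [ 0.92341468  0.13568919 -1.93946847] 0.062200802077023165 [[-0.02  0.25  0.97]
 [-0.08  0.96 -0.25]
 [-1.   -0.08  0.  ]]
```

View pics/s4.png

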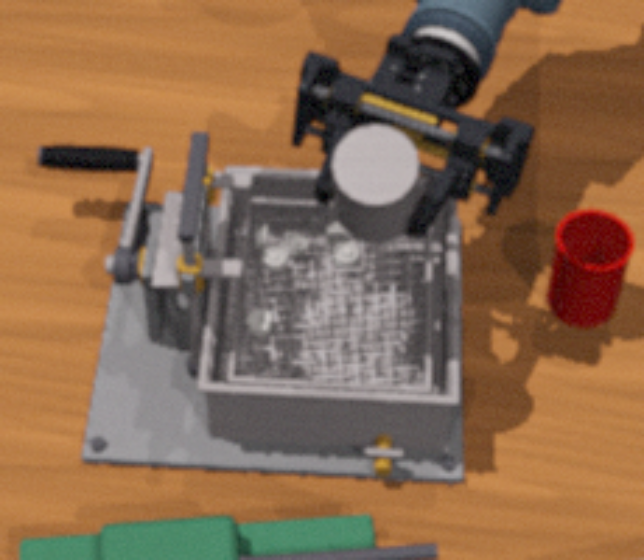

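The scene crop shows the inverted cup at (375,170) and at least three wheels in the basket, at (275,257), (345,250) and (263,318). I'll shake the cup and then turn it back up.

Request:
carry_out(commands=[[255,0.02,0,0,0,0,0.1],[255,-0.025,0,0,0,0,-0.15],[255,0.025,0,0,0,0,0.15],[255,-0.025,0,0,0,0,-0.1],[255,0.005,0,0,0,0,0]])

```text
time: 9.1
ee_pos: [0.6598, 0.1091, 0.203]
tool_rot: [0.139, 1.567, -0.265]
wrist_force: [0.6, -0.2, -2.4]
width: 0.0619
```

Request:
carry_out(commands=[[255,0,0,0,0,0,-0.18],[255,0,0,0,0,0,-0.18],[255,0,0,0,0,0,-0.18],[255,0,0,0,0,0,-0.18],[255,0,0,0,0,0,-0.18]])

```text
time: 9.72
ee_pos: [0.6593, 0.109, 0.2015]
tool_rot: [-0.589, 1.546, -0.964]
wrist_force: [1.0, 0.7, -0.9]
width: 0.0621
```

Request:
carry_out(commands=[[255,0,0,0,0,0,-0.18],[255,0,0,0,0,0,-0.18],[255,0,0,0,0,0,-0.18],[255,0,0,0,0,0,-0.18],[255,0,0,0,0,0,-0.18]])

```text
time: 10.35
ee_pos: [0.6593, 0.109, 0.2015]
tool_rot: [-1.337, 1.263, -1.617]
wrist_force: [-0.3, -0.1, -1.3]
width: 0.0625
```

Request:
carry_out(commands=[[255,0,0,0,0,0,-0.18],[255,0,0,0,0,0,-0.18],[255,0,0,0,0,0,-0.18],[255,0,0,0,0,0,-0.18],[255,0,0,0,0,0,-0.18]])

```text
time: 10.98
ee_pos: [0.6593, 0.109, 0.2015]
tool_rot: [-2.07, 0.656, -2.172]
wrist_force: [0.3, -0.3, -1.3]
width: 0.062
```

```bash
python3 - <<'E'
from plan import *
from station import bot
s=bot.state();print(s["ee_pos"])
T=np.eye(4);r=R.from_rotvec(s["tool_rot"])
a=plan([.642,.118,.203],ori(-15,0),2,255)
a=plan([.535,.255,.203],ori(25,14),6,255,a)
a=plan([.455,.366,.203],ori(50,20),5,255,a)
E
```

```text
[0.65928542 0.10901473 0.20146373]
q [ 0.19  0.52  2.13  3.64  1.13 -1.44] F [ 0.3 -0.3 -1.3] w 0.062 t 10.975
[255.0, -0.0, -0.002, -0.0, -0.002, -0.0, -0.178]
[255.0, 0.0, -0.002, -0.0, -0.003, -0.001, -0.179]
[255.0, -0.001, -0.019, -0.024, 0.116, -0.039, -0.014]
[255.0, -0.001, -0.023, -0.021, 0.116, -0.039, -0.014]
[255.0, -0.002, -0.024, -0.019, 0.115, -0.039, -0.015]
[255.0, -0.002, -0.027, -0.016, 0.116, -0.039, -0.014]
[255.0, -0.002, -0.028, -0.012, 0.116, -0.039, -0.014]
[255.0, -0.002, -0.029, -0.01, 0.116, -0.039, -0.014]
[255.0, -0.002, -0.028, -0.005, 0.083, -0.021, -0.026]
[255.0, -0.001, -0.029, -0.003, 0.084, -0.02, -0.025]
[255.0, -0.0, -0.029, -0.0, 0.083, -0.021, -0.026]
[255.0, 0.0, -0.029, 0.002, 0.084, -0.02, -0.025]
[255.0, 0.001, -0.029, 0.004, 0.083, -0.021, -0.026]
```

Request:
carry_out(commands=[[255,0,-0.002,0,-0.002,0,-0.178],[255,0,-0.002,0,-0.003,-0.001,-0.179],[255,-0.001,-0.019,-0.024,0.116,-0.039,-0.014],[255,-0.001,-0.023,-0.021,0.116,-0.039,-0.014],[255,-0.002,-0.024,-0.019,0.115,-0.039,-0.015]])

```text
time: 11.6
ee_pos: [0.6053, 0.1887, 0.2002]
tool_rot: [-2.315, -0.122, -2.049]
wrist_force: [0.4, 0.9, -0.7]
width: 0.0621
```

Request:
carry_out(commands=[[255,-0.002,-0.027,-0.016,0.116,-0.039,-0.014],[255,-0.002,-0.028,-0.012,0.116,-0.039,-0.014],[255,-0.002,-0.029,-0.01,0.116,-0.039,-0.014],[255,-0.002,-0.028,-0.005,0.083,-0.021,-0.026],[255,-0.001,-0.029,-0.003,0.084,-0.02,-0.025]])

```text
time: 12.22
ee_pos: [0.5168, 0.3097, 0.1987]
tool_rot: [-2.153, -0.683, -1.616]
wrist_force: [0.0, -0.4, -1.2]
width: 0.0623
```

```bash
python3 - <<'E'
from plan import *
from station import bot
s=bot.state();print(s["ee_pos"])
a=plan([.455,.366,.203],ori(50,20),5,255)
w=bot.snapshot("scene");np.savez("sc5.npz",**w);w2=bot.snapshot("side");np.savez("si5.npz",**w2)
a=cv2.resize(w["pixels"][220:350,250:400],(450,390),interpolation=cv2.INTER_CUBIC);b=cv2.resize(w2["pixels"][170:400,210:440],(390,390))
cv2.imwrite("pics/s5.png",np.hstack([a,b[:,:350]])[:,:,::-1])
E
```

```text
[0.51684815 0.30971716 0.19869797]
q [ 0.07  0.1   2.4   2.35  0.77 -1.12] F [ 0.  -0.4 -1.2] w 0.0623 t 12.225
[255.0, -0.0, -0.017, -0.0, 0.049, -0.013, -0.016]
[255.0, -0.001, -0.017, 0.001, 0.05, -0.013, -0.016]
[255.0, 0.0, -0.018, 0.001, 0.049, -0.013, -0.016]
[255.0, 0.001, -0.017, 0.003, 0.049, -0.013, -0.016]
[255.0, 0.001, -0.017, 0.003, 0.05, -0.013, -0.016]
```

View pics/s5.png

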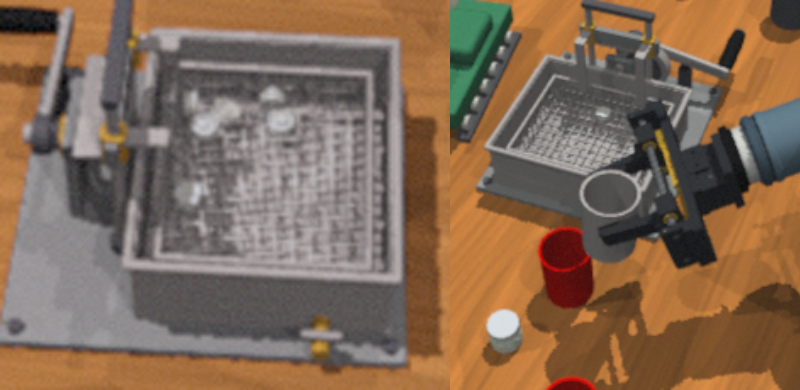

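Left (scene) shows wheels at crop (205,123), (230,107), (192,95), (280,118), (270,92) and (190,192), so apparently all six. Right (side) shows the cup upright in the gripper, looking empty. I'll check both in depth while returning the cup.

Request:
carry_out(commands=[[255,0,-0.017,0,0.049,-0.013,-0.016],[255,-0.001,-0.017,0.001,0.05,-0.013,-0.016],[255,0,-0.018,0.001,0.049,-0.013,-0.016],[255,0.001,-0.017,0.003,0.049,-0.013,-0.016],[255,0.001,-0.017,0.003,0.05,-0.013,-0.016]])

```text
time: 12.95
ee_pos: [0.4671, 0.3796, 0.1967]
tool_rot: [-2.03, -0.944, -1.423]
wrist_force: [0.3, 0.6, -0.8]
width: 0.0618
```

```bash
python3 - <<'E'
from plan import *
from station import bot
s=bot.state();print(s["ee_pos"])
t=ori(50,20).as_matrix()[:,2]
a=plan([.4672,.3798,.075],ori(50,20),5,255,grasp=False)
a=plan([.4672,.3798,.0615],ori(50,20),5,255,a,grasp=False)
# cup bottom height by the side/scene cloud
for n in("scene","side"):
    w=bot.snapshot(n);c=cloud(w);H=hsv(w)
    m=(H[...,1]<60)&(H[...,2]>70)&(np.hypot(c[...,0]-.458,c[...,1]-.369)<.05)&(c[...,2]>.03)
    p=c[m];print(n,len(p),np.percentile(p,[1,50,99],axis=0).round(3))
    if len(p):
        q=p[p[:,2]>p[:,2].max()-.012];u,sv,v=np.linalg.svd(q-q.mean(0));print("rim normal",v[2].round(3),len(q),circ(q[:,:2]))
        i=c[(np.hypot(c[...,0]-q[:,0].mean(),c[...,1]-q[:,1].mean())<.024)&(c[...,2]>.1)];print("inside zmin",np.percentile(i[:,2],[0,5,50]) if len(i) else 0)
w=dict(np.load("sc5.npz"));c=cloud(w);rz=R.from_euler("z",-.053)
b=rz.apply((c-[.637,.095,0]).reshape(-1,3)).reshape(c.shape);ok=(abs(b[...,0])<.082)&(abs(b[...,1])<.07)&(b[...,2]<.06)&(b[...,2]>.01)
print("floor",np.median(b[ok][:,2]))
m=(ok&(b[...,2]>.0345)).astype(np.uint8);k,l,st,ce=cv2.connectedComponentsWithStats(m)
for i in range(1,k):
    if st[i,4]>4:print(ce[i].round(1),st[i,4],b[l==i].mean(0).round(3))
E
```

```text
[0.4671046  0.37958732 0.19668908]
q [ 0.13  0.07  2.37  2.03  0.78 -0.9 ] F [ 0.3  0.6 -0.8] w 0.0618 t 12.95
[255.0, -0.023, -0.0, 0.008, 0.0, -0.0, -0.0]
[255.0, -0.023, -0.0, 0.009, 0.001, -0.0, -0.0]
[255.0, -0.023, -0.0, 0.008, 0.0, -0.0, -0.0]
[255.0, -0.022, -0.0, 0.008, 0.001, -0.001, -0.001]
[255.0, -0.023, -0.0, 0.009, 0.0, 0.0, 0.0]
[255.0, -0.003, -0.0, 0.001, 0.0, 0.0, 0.0]
[255.0, -0.002, -0.0, 0.001, 0.0, 0.0, 0.0]
[255.0, -0.003, -0.0, 0.001, 0.0, 0.0, 0.0]
[255.0, -0.002, -0.0, 0.001, 0.0, 0.0, 0.0]
[255.0, -0.003, -0.0, 0.0, 0.0, 0.0, 0.0]
scene 920 [[0.421 0.331 0.141]
 [0.467 0.373 0.198]
 [0.491 0.4   0.248]]
rim normal [0.082 0.128 0.988] 22 (array([0.43624637, 0.34396237]), np.float64(0.01734627605746249))
inside zmin [0.18502465 0.19787422 0.24345568]
side 1508 [[0.425 0.33  0.141]
 [0.462 0.357 0.194]
 [0.488 0.402 0.248]]
rim normal [0.625 0.724 0.292] 39 (array([0.43842952, 0.34537408]), np.float64(0.019353600381430188))
inside zmin [0.16245533 0.18216346 0.24486128]
floor 0.0181452718714884
[320.2 258.2] 110 [-0.066 -0.051  0.039]
[342.2 257.3] 60 [-0.072  0.002  0.039]
[313.3 284.2] 35 [ 0.011 -0.062  0.037]
```

Request:
carry_out(commands=[[255,-0.023,0,0.008,0,0,0],[255,-0.023,0,0.009,0,0,0],[255,-0.023,0,0.008,0,0,0],[255,-0.022,0,0.008,0,0,0],[255,-0.023,0,0.009,0,0,0]])

```text
time: 13.68
ee_pos: [0.4685, 0.3787, 0.0742]
tool_rot: [-2.033, -0.942, -1.426]
wrist_force: [-0.2, 0.5, -0.8]
width: 0.0621
```

Request:
carry_out(commands=[[255,-0.003,0,0.001,0,0,0],[255,-0.002,0,0.001,0,0,0],[255,-0.003,0,0.001,0,0,0],[255,-0.002,0,0.001,0,0,0],[255,-0.002,0,0,0,0,0]])

```text
time: 14.3
ee_pos: [0.4675, 0.3794, 0.063]
tool_rot: [-2.03, -0.946, -1.425]
wrist_force: [-0.5, 0.7, -1.0]
width: 0.0625
```

Request:
carry_out(commands=[[255,-0.001,0,0,0,0,0],[255,-0.001,0,0.001,0,0,0],[255,-0.001,0,0,0,0,0],[255,0,0,0,0,0,0],[255,0,0,0,0,0,0]])

```text
time: 14.92
ee_pos: [0.4674, 0.3795, 0.0601]
tool_rot: [-2.029, -0.945, -1.425]
wrist_force: [-2.1, -1.6, 5.2]
width: 0.0618
```

Contact at about 5 N. I release, back straight out along the tool axis and look.

Request:
carry_out(commands=[[0,0,0,0,0,0,0],[0,0,0,0,0,0,0],[0,0,0,0,0,0,0],[0,0,0,0,0,0,0],[0,0,0,0,0,0,0]])

```text
time: 15.55
ee_pos: [0.4671, 0.3793, 0.0593]
tool_rot: [-2.031, -0.946, -1.423]
wrist_force: [0.4, -0.4, 0.3]
width: 0.0881
```

Request:
carry_out(commands=[[0,0,0,-0.012,0,0,0],[0,0,0,-0.015,0,0,0],[0,0.003,0,-0.015,0,0,0],[0,0.01,0,-0.015,0,0,0],[0,0.02,0,-0.005,0,0,0]])

```text
time: 16.18
ee_pos: [0.4354, 0.3421, 0.1111]
tool_rot: [-2.034, -0.943, -1.421]
wrist_force: [0.5, 0.1, -0.5]
width: 0.0881
```

Request:
carry_out(commands=[[0,0.04,0,0,0,0,0],[0,0.04,0,0,0,0,0],[0,0.04,0,0,0,0,0],[0,0.03,0,0,0,0,0],[0,0,0,0,0,0,0]])

```text
time: 16.8
ee_pos: [0.4701, 0.3826, 0.2552]
tool_rot: [-2.027, -0.948, -1.43]
wrist_force: [-0.2, -0.7, -1.0]
width: 0.0882
```

```bash
python3 - <<'E'
from plan import *
from station import bot
s=bot.state();print(s["ee_pos"],s["q"].round(2))
for n in("scene","side"):
    w=bot.snapshot(n);np.savez(n+"6.npz",**w);c=cloud(w);H=hsv(w)
    m=(H[...,1]<60)&(np.hypot(c[...,0]-.457,c[...,1]-.369)<.05)&(c[...,2]>.012)&(c[...,2]<.1)
    p=c[m];q=p[p[:,2]>.080];print(n,len(p),np.percentile(p[:,2],[1,99]).round(3),circ(q[:,:2]))
    cen=(q[:,:2].max(0)+q[:,:2].min(0))/2
    i=c[(np.hypot(c[...,0]-cen[0],c[...,1]-cen[1])<.026)];print(cen,"inside z",np.percentile(i[:,2],[0,5,20,50]).round(3))
a=cv2.resize(dict(np.load("side6.npz"))["pixels"][180:410,220:340],(310,590),interpolation=cv2.INTER_CUBIC);b=cv2.resize(dict(np.load("scene6.npz"))["pixels"][215:315,380:510],(480,590))
cv2.imwrite("pics/s6.png",np.hstack([a,b])[:,:,::-1])
E
```

```text
[0.47014687 0.38261533 0.2551553 ] [ 0.14 -0.11  2.36  1.84  0.71 -0.65]
scene 859 [0.013 0.087] (array([0.45934747, 0.36978005]), np.float64(0.030443848752952786))
[0.45830249 0.36952315] inside z [0.029 0.029 0.033 0.043]
side 1209 [0.013 0.087] (array([0.4576737 , 0.36997686]), np.float64(0.03040476428126075))
[0.45729601 0.37006405] inside z [0.001 0.002 0.003 0.004]
```

View pics/s6.png

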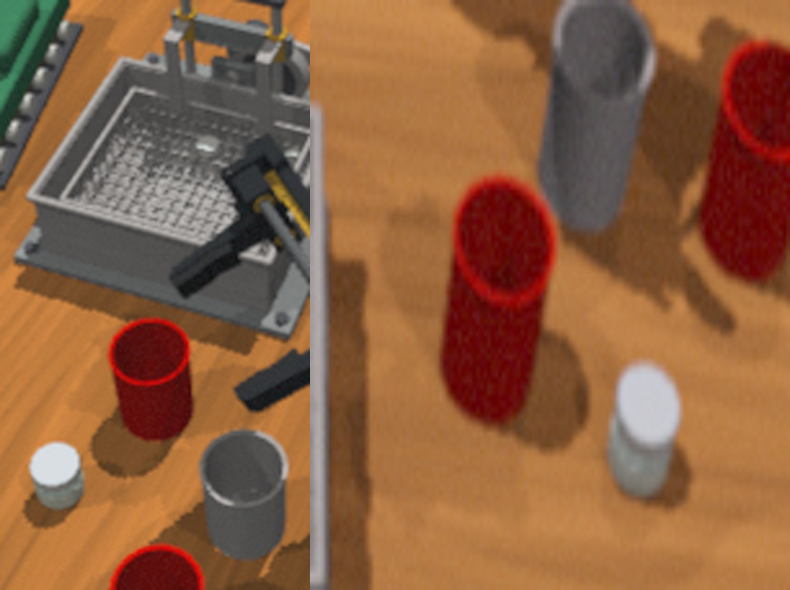

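The crops show the cup upright and empty at (243,490), in its old place. Pots and red cups are unmoved, and depth inside the cup reads its floor at 2–4 mm. Next is the lever.

```bash
python3 - <<'E'
from plan import *
o=ori(93.04,90)
a=plan([.50,.02,.27],o,10,0,grasp=False)
a=plan([.51,-.145,.16],o,5,0,a,grasp=False)
E
```

```text
q [ 0.14 -0.1   2.36  1.84  0.71 -0.65] F [-0.8  0.5 -0.1] w 0.0885 t 16.9
[0.0, -0.007, 0.026, -0.025, 0.046, -0.116, -0.065]
[0.0, -0.012, 0.024, -0.025, 0.046, -0.116, -0.066]
[0.0, -0.016, 0.022, -0.024, 0.046, -0.116, -0.065]
[0.0, -0.02, 0.019, -0.023, 0.046, -0.116, -0.066]
[0.0, -0.023, 0.018, -0.021, 0.046, -0.116, -0.065]
[0.0, -0.028, 0.014, -0.02, 0.046, -0.115, -0.066]
[0.0, -0.03, 0.012, -0.016, 0.046, -0.116, -0.065]
[0.0, -0.033, 0.009, -0.013, 0.046, -0.116, -0.066]
[0.0, -0.034, 0.007, -0.01, 0.046, -0.116, -0.065]
[0.0, -0.036, 0.003, -0.006, 0.046, -0.116, -0.066]
[0.0, -0.033, 0.0, 0.022, 0.0, -0.0, 0.0]
[0.0, -0.033, 0.001, 0.022, 0.0, -0.0, 0.0]
[0.0, -0.033, -0.0, 0.022, 0.0, -0.0, 0.0]
[0.0, -0.033, 0.0, 0.022, 0.0, -0.0, 0.0]
[0.0, -0.033, 0.001, 0.022, 0.0, -0.0, 0.0]
```

Request:
carry_out(commands=[[0,-0.007,0.026,-0.025,0.046,-0.116,-0.065],[0,-0.012,0.024,-0.025,0.046,-0.116,-0.066],[0,-0.016,0.022,-0.024,0.046,-0.116,-0.065],[0,-0.02,0.019,-0.023,0.046,-0.116,-0.066],[0,-0.023,0.018,-0.021,0.046,-0.116,-0.065]])

```text
time: 17.52
ee_pos: [0.4815, 0.217, 0.2542]
tool_rot: [-2.198, -1.613, -0.86]
wrist_force: [0.8, -0.6, -0.3]
width: 0.0882
```

Request:
carry_out(commands=[[0,-0.028,0.014,-0.02,0.046,-0.115,-0.066],[0,-0.03,0.012,-0.016,0.046,-0.116,-0.065],[0,-0.033,0.009,-0.013,0.046,-0.116,-0.066],[0,-0.034,0.007,-0.01,0.046,-0.116,-0.065],[0,-0.036,0.003,-0.006,0.046,-0.116,-0.066]])

```text
time: 18.15
ee_pos: [0.4929, 0.0353, 0.2538]
tool_rot: [-2.161, -2.245, -0.073]
wrist_force: [-0.2, 0.2, -0.2]
width: 0.0883
```

```bash
python3 - <<'E'
from plan import *
from station import bot
o=ori(93.04,90);s=bot.state();print(s["ee_pos"],R.from_rotvec(s["tool_rot"]).as_matrix().round(3))
a=plan([.51,-.145,.16],o,5,0,grasp=False)
E
```

```text
[0.4929288  0.03531629 0.25383416] [[-0.039  0.999  0.015]
 [ 0.998  0.038  0.051]
 [ 0.05   0.017 -0.999]]
q [-0.2  -0.03  1.8   0.05  1.37 -0.25] F [-0.2  0.2 -0.2] w 0.0883 t 18.15
[0.0, -0.037, 0.002, 0.017, 0.003, -0.01, -0.003]
[0.0, -0.037, 0.001, 0.017, 0.004, -0.01, -0.003]
[0.0, -0.037, 0.002, 0.018, 0.003, -0.01, -0.003]
[0.0, -0.036, 0.002, 0.018, 0.004, -0.01, -0.003]
[0.0, -0.037, 0.001, 0.018, 0.003, -0.01, -0.003]
```

Request:
carry_out(commands=[[0,-0.037,0.002,0.017,0.003,-0.01,-0.003],[0,-0.037,0.001,0.017,0.004,-0.01,-0.003],[0,-0.037,0.002,0.018,0.003,-0.01,-0.003],[0,-0.036,0.002,0.018,0.004,-0.01,-0.003],[0,-0.037,0.001,0.018,0.003,-0.01,-0.003]])

```text
time: 18.77
ee_pos: [0.5093, -0.1441, 0.1591]
tool_rot: [-2.161, -2.276, -0.009]
wrist_force: [-0.3, 0.1, -0.3]
width: 0.0881
```

```bash
python3 - <<'E'
from plan import *
from station import bot
s=bot.state();r0=R.from_rotvec(s["tool_rot"]);T=np.eye(4);T[:3,:3]=r0.as_matrix();T[:3,3]=s["ee_pos"];print(s["ee_pos"])
w=bot.snapshot("wrist");c=cloud(w,T@w["hand_eye"]);H=hsv(w)
m=(H[...,2]<70)&(c[...,2]>.045)&(c[...,2]<.085)&(abs(c[...,0]-.511)<.05)&(abs(c[...,1]+.135)<.06)
p=c[m];print(len(p),np.percentile(p,[1,50,99],axis=0).round(4),np.polyfit(p[:,1],p[:,0],1))
v,u=np.nonzero(m);print(u.min(),u.max(),v.min(),v.max())
w2=bot.snapshot("scene");np.savez("sc7.npz",**w2)
a=cv2.resize(w["pixels"],(400,300));b=cv2.resize(w2["pixels"][220:340,280:400],(380,380),interpolation=cv2.INTER_CUBIC)
cv2.imwrite("pics/w2.png",np.hstack([cv2.copyMakeBorder(a,0,80,0,0,0),b])[:,:,::-1])
E
```

```text
[ 0.50934551 -0.14409889  0.15906557]
3425 [[ 0.4978 -0.1833  0.0599]
 [ 0.5094 -0.1359  0.0722]
 [ 0.5542 -0.0832  0.075 ]] [0.00859455 0.51105543]
308 400 164 300
```

View pics/w2.png

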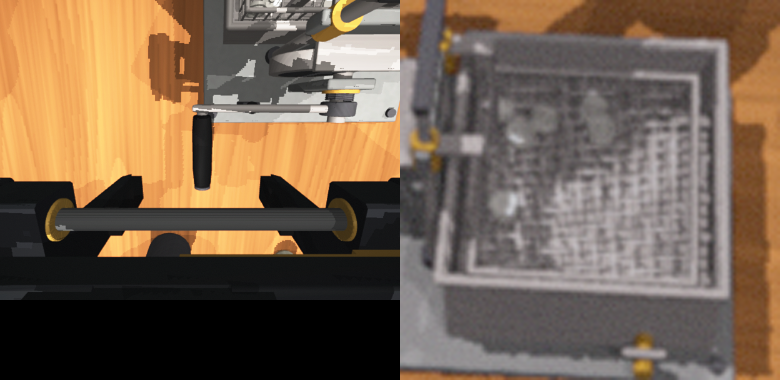

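Wrist view (left half): the grip hangs at (203,150) in line between the fingertips. Scene view (right half): wheels show in the basket at (518,130), (540,118), (508,105), (600,112), (603,130) and (505,205).

Request:
carry_out(commands=[[0,0,0,0.023,0,0,0],[0,0,0.001,0.023,0,0,0],[0,0,0,0.023,0,0,0],[0,0,0,0.023,0,0,0],[0,0,0,0.023,0,0,0]])

```text
time: 19.5
ee_pos: [0.5117, -0.1418, 0.0455]
tool_rot: [-2.163, -2.278, -0.01]
wrist_force: [-0.1, -0.3, 0.3]
width: 0.088
```

Request:
carry_out(commands=[[255,0,0,0,0,0,0],[255,0,0,0,0,0,0],[255,0,0,0,0,0,0],[255,0,0,0,0,0,0],[255,0,0,0,0,0,0]], newtons=40)

```text
time: 20.12
ee_pos: [0.5139, -0.1433, 0.0482]
tool_rot: [2.16, 2.275, 0.012]
wrist_force: [-0.1, 0.4, 0.4]
width: 0.0402
```

```bash
python3 - <<'E'
from plan import *
from station import bot
s=bot.state();p=s["ee_pos"];r=R.from_rotvec(s["tool_rot"]);print(p,s["wrist_force"],s["width"])
g=p-.019*r.as_matrix()[:,2];S=np.array([.6488,-.1277,.088]);ex=np.array([np.cos(.053),np.sin(.053),0]);ez=np.array([0,0,1.])
d=g-S;A=np.arctan2(d@ez,-d@ex);print("radius",np.hypot(d@ex,d@ez),"elev",A)
c=S+((d@[ -np.sin(.053),np.cos(.053),0])*np.array([-np.sin(.053),np.cos(.053),0]))
a=(p,r);A0=-.17
for k in range(3):
    for j in range(5):
        e=A+(np.pi/2-A)*(5*k+j+1)/15
        tgt=c+.14*(-np.cos(e)*ex+np.sin(e)*ez); a=plan(tgt,r,1,255,a)
    print()
E
```

```text
[ 0.51389199 -0.14333864  0.04820343] [-0.10765479  0.43232254  0.40965956] 0.04022140976404016
radius 0.13729323612136665 elev -0.15206615346878946
[255.0, 0.0, -0.004, -0.016, 0.0, -0.0, 0.0]
[255.0, 0.0, 0.0, -0.016, 0.0, 0.0, 0.0]
[255.0, 0.0, 0.003, -0.016, 0.0, 0.0, 0.0]
[255.0, 0.0, 0.004, -0.015, 0.0, 0.0, 0.0]
[255.0, 0.0, 0.006, -0.015, 0.0, 0.0, 0.0]

[255.0, 0.0, 0.007, -0.014, 0.0, 0.0, 0.0]
[255.0, 0.0, 0.009, -0.014, 0.0, 0.0, 0.0]
[255.0, 0.0, 0.011, -0.012, 0.0, 0.0, 0.0]
[255.0, 0.0, 0.012, -0.01, 0.0, 0.0, 0.0]
[255.0, 0.0, 0.013, -0.01, 0.0, 0.0, 0.0]

[255.0, 0.0, 0.014, -0.008, 0.0, 0.0, 0.0]
[255.0, 0.0, 0.015, -0.006, 0.0, 0.0, 0.0]
[255.0, 0.0, 0.015, -0.004, 0.0, 0.0, 0.0]
[255.0, 0.0, 0.016, -0.003, 0.0, 0.0, 0.0]
[255.0, 0.0, 0.016, -0.001, 0.0, 0.0, 0.0]
```

Request:
carry_out(commands=[[255,0,0,0,0,0,0],[255,0,0,0,0,0,0],[255,0,0,0,0,0,0],[255,0,0,0,0,0,0],[255,0,0,0,0,0,0]])

```text
time: 20.75
ee_pos: [0.5111, -0.1433, 0.0469]
tool_rot: [-2.162, -2.278, -0.006]
wrist_force: [-9.6, -3.7, 2.6]
width: 0.0225
```

```bash
python3 - <<'E'
from plan import *
from station import bot
for i in range(3):
    s=bot.state();print(s["ee_pos"],s["wrist_force"],s["width"],s["q"].round(3),s["joint_vel"].round(3),s["moment"].round(2));bot.snapshot("wrist")
E
```

```text
[ 0.51111408 -0.14331818  0.04692457] [-9.56799717 -3.69378567  2.59680795] 0.022500235780143454 [-0.499  0.343  1.846  0.004  0.953 -0.554] [-0.     0.    -0.001 -0.001 -0.001  0.002] [-0.49  1.31  0.16]
[ 0.51111467 -0.14330309  0.04692459] [-7.72685198 -2.86472357  1.40537002] 0.022680023160614952 [-0.499  0.343  1.846  0.004  0.953 -0.554] [ 0.001  0.001  0.001 -0.002 -0.    -0.001] [-0.44  1.26  0.15]
[ 0.5111115  -0.14327635  0.0469178 ] [-9.21528313 -3.22795209  2.37099228] 0.02263235063149559 [-0.499  0.343  1.846  0.004  0.953 -0.554] [-0.001 -0.001 -0.003  0.001 -0.    -0.   ] [-0.42  1.27  0.11]
```

Request:
carry_out(commands=[[255,0,-0.003,-0.015,0,0,0],[255,0,0,-0.016,0,0,0],[255,0,0.003,-0.016,0,0,0],[255,0,0.004,-0.015,0,0,0],[255,0,0.006,-0.015,0,0,0]])

```text
time: 21.52
ee_pos: [0.5186, -0.1428, 0.124]
tool_rot: [-2.16, -2.276, -0.001]
wrist_force: [-14.9, -6.8, -1.6]
width: 0.0225
```

```bash
cat >lev.py <<'E'
from plan import *
from station import bot
s=bot.state();p=s["ee_pos"];r=R.from_rotvec(s["tool_rot"]);print(p,s["wrist_force"].round(1),s["width"],s["time"])
g=p-.019*r.as_matrix()[:,2];S=np.array([.6488,-.1277,.088]);ex=np.array([np.cos(.053),np.sin(.053),0])
d=g-S;A=np.arctan2(d[2],-d@ex);print("radius",np.hypot(d@ex,d[2]),"angle",A+.17+.0)
w=bot.snapshot("scene");c=cloud(w);H=hsv(w)
b=R.from_euler("z",-.053).apply((c-[.637,.095,0]).reshape(-1,3)).reshape(c.shape)
m=(abs(b[...,0])<.06)&(b[...,1]<-.06)&(b[...,1]>-.1)&(b[...,2]>.12)&(b[...,2]<.19)
print("strap/carriage top z",np.percentile(b[m][:,2],[50,90,98]).round(4) if m.any() else None,m.sum())
E
python3 lev.py
```

```text
[ 0.51856077 -0.14284722  0.12404183] [-14.9  -6.8  -1.6] 0.022538589707360498 21.525
radius 0.14192024482834764 angle 0.5682817547625647
strap/carriage top z [0.1647 0.1678 0.1687] 217
```

Request:
carry_out(commands=[[255,-0.001,0.005,-0.014,0,0,0],[255,0,0.008,-0.014,0,0,0],[255,0,0.01,-0.012,0,0,0],[255,0,0.012,-0.01,0,0,0],[255,0,0.013,-0.01,0,0,0]])

```text
time: 22.2
ee_pos: [0.5674, -0.1403, 0.1863]
tool_rot: [-2.16, -2.276, -0.005]
wrist_force: [-15.4, 3.3, 8.0]
width: 0.0225
```

```bash
python3 lev.py
```

```text
[ 0.56742485 -0.14029798  0.18633252] [-15.4   3.3   8. ] 0.022478293787568226 22.2
radius 0.14310494859281614 angle 1.131243003895209
strap/carriage top z [0.1775 0.1807 0.1822] 242
```

Request:
carry_out(commands=[[255,0,0.012,-0.009,0,0,0],[255,0,0.015,-0.007,0,0,0],[255,0,0.016,-0.005,0,0,0],[255,0,0.017,-0.003,0,0,0],[255,0,0.017,-0.001,0,0,0]])

```text
time: 22.88
ee_pos: [0.647, -0.1357, 0.2126]
tool_rot: [2.162, 2.278, 0.013]
wrist_force: [-4.9, 4.6, 2.1]
width: 0.0224
```

```bash
python3 lev.py
```

```text
[ 0.64701434 -0.13571196  0.21260125] [-4.9  4.6  2.1] 0.022384153043975275 22.875
radius 0.1436195990332314 angle 1.7245305340095505
strap/carriage top z [0.1827 0.1862 0.1881] 248
```

Request:
carry_out(commands=[[255,0,0.001,0,0,0,0],[255,0,0,0,0,0,0],[255,0,0,0,0,0,0],[255,0,0,0,0,0,0],[255,0,0,0,0,0,0]])

```text
time: 23.55
ee_pos: [0.6486, -0.1357, 0.2126]
tool_rot: [2.16, 2.277, 0.016]
wrist_force: [-1.5, 5.4, 2.3]
width: 0.0224
```

```bash
python3 lev.py; python3 - <<'E'
from h import *
from station import bot
w=bot.snapshot("scene");v=bot.snapshot("side");c=cloud(v)
q=c[(np.hypot(c[...,0]-.458,c[...,1]-.37)<.045)&(c[...,2]>.08)&(c[...,2]<.1)];print("cup rim",circ(q[:,:2]),q[:,2].max())
for n,o in(("scene",w),("side",v)):
    b=R.from_euler("z",-.053).apply((cloud(o)-[.637,.095,0]).reshape(-1,3)).reshape(480,640,3)
    ok=(abs(b[...,0])<.088)&(abs(b[...,1])<.072)&(b[...,2]<.1)&(b[...,2]>.05);m=(ok&(b[...,2]>.0695)).astype(np.uint8)
    k,l,st,ce=cv2.connectedComponentsWithStats(m);print(n,[(ce[i].round(),st[i,4],b[l==i].mean(0).round(3)) for i in range(1,k) if st[i,4]>8])
a=cv2.resize(w["pixels"][150:340,230:410],(420,443),interpolation=cv2.INTER_CUBIC);b=cv2.resize(v["pixels"][130:320,200:355],(361,443))
cv2.imwrite("pics/end.png",np.hstack([a,b])[:,:,::-1])
E
```

```text
[ 0.64861879 -0.13566308  0.2125866 ] [-1.5  5.4  2.3] 0.02237694108664492 23.55
radius 0.14358769820637865 angle 1.7353336110539475
strap/carriage top z [0.1833 0.1865 0.1876] 245
cup rim (array([0.45782333, 0.36994508]), np.float64(0.030471140063979423)) 0.08984401969853151
scene [(array([320., 248.]), np.int32(113), array([-0.067, -0.05 ,  0.075])), (array([342., 247.]), np.int32(84), array([-0.075,  0.001,  0.075])), (array([313., 275.]), np.int32(51), array([ 0.011, -0.062,  0.072]))]
side [(array([298., 226.]), np.int32(38), array([ 0.01 , -0.061,  0.071])), (array([328., 236.]), np.int32(105), array([-0.07 , -0.051,  0.075])), (array([320., 252.]), np.int32(51), array([-0.071,  0.004,  0.075]))]
```

View pics/end.png

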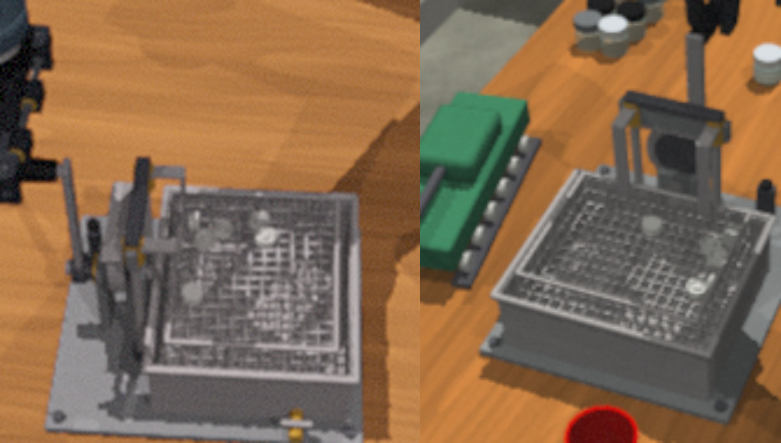

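The end view shows the basket raised level with the tank rim and the lever upright at (68,215). The wheels lie in clusters of about 3, 2 and 1, at crop (205,235), (263,230) and (192,290). The cup is standing.

```bash
python3 -c "
from station import bot
print(bot.hand_in())"
```

```text
the job is handed in; nothing more can be done
None
```

I tipped the wheels into the basket, set the empty cup back upright where it had stood, and swung the lever up. I handed in at 23.6 s, still gripping the lever (40 N grip setting).

**Last checks:**
- **Lever and basket:** the lever was at about 1.74 rad by gripper pose, and the carriage top about 186 mm above the bench, which matches full lift.
- **Cup:** it was at (0.458, 0.370), standing and let go. Depth inside it read only the bare floor.
- **Wheels:** they lie in the basket in clusters of about 3, 2 and 1, in both camera views. Some overlap, so the count of six comes from blob area and shape, plus the empty cup and no strays seen outside, not from six separate outlines.
- **Bystanders:** I steered clear of the tin and both pots, but did not measure their positions again at the end.

**Disagreement:** the measured grip radius was 143.6 mm against the stated 140 mm. I put this down to gripping the sleeve about 3 mm off centre. It caused side forces of up to about 17 N during the swing, falling to about 6 N at the end.

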